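# Shut three push valves of a gas manifold in order

### The arm

A 7-joint arm with a two-finger parallel gripper is mounted at the origin on a cart in front of the work surface, level with it; the furniture and walls round the work are solid. World frame = base frame: x ahead of the robot, y to its left, z up, the work surface at z = 0. Lengths are in m, angles in degrees, forces in N, time in s.
With the tool pointing down it reaches from about 0.425 to 0.875 m from the base axis. Payload 4.7 kg.
Tool frame: the origin (TCP) lies at the centre of the arm's flange, where the gripper is bolted on; the fingertips stand 182 mm ahead of it and the grasp point (between the pads) lies 164 mm ahead of it; z points along the fingers, x is the direction in which the jaws open and shut, and the axes are right-handed (so a half turn about z gives the same grasp; the last joint's range is limited). The gripper opens to 87 mm and grips with 3 to 60 N. Pads are 19 mm wide; open, the fingers measure 117 mm over their backs; the gripper's body (75 mm by 190 mm) begins 51 mm behind the grasp point.
Start: joints at [-68.864, 18.392, -4.016, 83.108, 1.295, 78.541, -3.26], TCP at [0.226, 0.61, 0.405] pointing down, gripper open.
Joint ranges: [-163.93, 163.93], [-17.29, 119.83], [-79.2, 71.16], [3.27, 140.29], [-89.18, 269.18], [5.43, 117.66], [-154.24, 154.24]. Speed limits (degrees/s): [147.25, 147.25, 180, 180, 180, 180, 180].

### API

Orientations are given as [roll, pitch, yaw] about the fixed x, y, z axes, in that order (R = Rz(yaw) Ry(pitch) Rx(roll)).
In Python, from cell import env gives the robot as it stands. The module is installed in compiled form; this text tells all that it offers.
- The arm moves only by the tool carry_out, never from a script. Its argument "increments" is a list of rows, each a list of 5 numbers: the shift along the world's x, y, z in m, then the turn about the world's z in degrees, then the gripper's target within -1 to 1 (shut at 1, half-way at 0, fully open at -1). In form: [[dx, dy, dz, spin, jaw], ...]. A call has 1 to 20 rows; each row is the pose to reach, as a shift and turn from the pose commanded when the call began; what a row does not reach only later rows make up. A row lasts 1/10 s, in which the tool goes at most 50 mm and 8.59 degrees, less where a joint would pass 70% of its speed; a pose out of reach is approached as far as the arm can. A call with a gripper value outside its range is refused whole. The fingers move at their own pace and stop on an object; "grip_force" is the grip in N (left out, the last holds). Time passes only in rows, so rows that repeat a pose let the fingers close. It gives the time, the measured TCP pose, the force and the opening at its end, in the units of the state.
- env.get_obs(): the state, without advancing time (a new reading comes with each control period).
- env.read_camera(name): name is "scene" or "top" or "wrist"; returns (picture, depth): 420x560x3 uint8, red, green, blue; 420x560 float32, m along the optical axis (not along the pixel's ray), 0 where there is no reading.
- env.get_calibration(name): a dict with "K" (3x3 intrinsics, pixels), "k1" (the pictures are not rectified: a ray, as slopes to the right and down, at radius r is drawn at 1 + k1 r^2 times it, then the intrinsics apply), "camera_from_world" (4x4, takes a point from world to camera coordinates); the wrist camera has in their place "T_tool_cam" (4x4, takes a point from camera to tool coordinates, whose origin is the TCP and whose axes are the tool frame's). Camera axes: x right, y down, z forward; pixel columns grow to the right and rows downward; lengths in m; the calibration is good to about 2 mm. A picture is of the moment at which its call begins: read the wrist's pose just before it. get_calibration takes no time and is no camera call.
- env.sign_off(): hands the job in, once; it reports no verdict.
The state is a dict: "time_s": time; "qpos": joint angles; "joint_velocities": joint speeds; "effort": joint torques, N m; "tool_pos": TCP position; "tool_rot": TCP orientation; "force": force on the tool from outside, world axes, zero at the start; "wrist_torque": the same for the moment, N m; "grip_width": finger opening in m.
Only numpy, scipy, OpenCV 4.12 (cv2) and the standard library are available. Lean on these libraries where they do the work, as an engineer would, in place of code of your own. Each camera call takes 0.05 s, during which the arm holds its last target.

### The job

Shut down the gas manifold by pressing its black push knobs with a fingertip, lightly, one after the other and each all the way down: first the wide domed knob, then the square one, last the narrow round one. They stay down when pressed; leave the long bar-shaped knob up, never pull or lift any knob, and do not lean hard on them. Leave everything else on the bench where it stands.

Things in the scene. Friction and masses are not known exactly. Their poses are not given: they have to be found in the camera images.
- manifold: grey metal rail of the gas manifold, 70 x 340 x 14 mm, fixed to the worktop; origin at the centre of its underside, its y axis along its length, z up. On it stand four grey valve blocks, 50 x 50 x 44 mm, in a row at 80 mm spacing (centres 40 and 120 mm to either side of the rail's centre), in any order, each with a 12 mm wide hose barb sticking out 23 mm behind it and one black knob on top, 20 mm tall.
- dome_top (a point): centre of the top face of the wide round mushroom knob with a domed top, 42 mm across; about 0.106 m above the worktop while up, the point moves down with the knob
- knob_dome (a joint): how far the knob of dome_top is pushed in (m): 0 to 0.003 at the start, 0.012 at its end stop, below 0 if pulled up (as far as -0.008). It slides straight down against about 4 N of friction and stays where it is left (no spring); the end stop is sprung: beyond it the knob with its sleeve yields up to 10 mm further at 6 N plus 1.5 N per mm and comes back up to the stop when let go (this does not count in the value)
- square_top (a point): centre of the top face of the square knob, 34 x 34 mm, flat top; about 0.106 m above the worktop while up, the point moves down with the knob
- knob_square (a joint): how far the knob of square_top is pushed in (m): 0 to 0.003 at the start, 0.012 at its end stop, below 0 if pulled up (as far as -0.008). It slides straight down against about 4 N of friction and stays where it is left (no spring); the end stop is sprung: beyond it the knob with its sleeve yields up to 10 mm further at 6 N plus 1.5 N per mm and comes back up to the stop when let go (this does not count in the value)
- narrow_top (a point): centre of the top face of the narrow round knob, a plain upright cylinder 18 mm across, flat top; about 0.106 m above the worktop while up, the point moves down with the knob
- knob_narrow (a joint): how far the knob of narrow_top is pushed in (m): 0 to 0.003 at the start, 0.012 at its end stop, below 0 if pulled up (as far as -0.008). It slides straight down against about 4 N of friction and stays where it is left (no spring); the end stop is sprung: beyond it the knob with its sleeve yields up to 10 mm further at 6 N plus 1.5 N per mm and comes back up to the stop when let go (this does not count in the value)
- bar_top (a point): centre of the top face of the long thin bar-shaped knob, 48 x 13 mm; it must stay up; about 0.106 m above the worktop while up, the point moves down with the knob
- knob_bar (a joint): how far the knob of bar_top is pushed in (m): 0 to 0.003 at the start, 0.012 at its end stop, below 0 if pulled up (as far as -0.008). It slides straight down against about 4 N of friction and stays where it is left (no spring); the end stop is sprung: beyond it the knob with its sleeve yields up to 10 mm further at 6 N plus 1.5 N per mm and comes back up to the stop when let go (this does not count in the value)
- stopper_2: bystander, loose, leave alone: black rubber stopper, 35 mm wide, 30 mm tall, in front of the manifold; origin at the centre of its underside
- teat: bystander, loose, leave alone: red rubber teat, 26 mm wide, 52 mm tall, in front of the manifold; origin at the centre of its underside
- reagent_2: bystander, loose, leave alone: small stoppered glass bottle, 46 mm wide, 89 mm tall, behind the manifold; origin at the centre of its underside
- beaker_100: bystander, loose, leave alone: small glass beaker, 61 mm wide, 69 mm tall, behind the manifold; origin at the centre of its underside
- tape_roll: bystander, loose, leave alone: roll of tape lying flat, 72 mm wide, 18 mm tall, in front of the manifold; origin at the centre of its underside
- red_cap_jar: bystander, loose, leave alone: white jar with a screw lid, 63 mm wide, 98 mm tall, at the back; origin at the centre of its underside
- wash_bottle: bystander, loose, leave alone: squeeze wash bottle with a bent spout, 72 x 112 x 219 mm, at the back right; origin at the centre of its underside

How it is judged:
By the outcome, as a careful person would: the job done as asked, in the order asked, and still so for the second after the job is handed in, with the robot touching nothing.
It also fails if it takes over 48 s, if anything falls off the work surface, if the arm or the gripper's body presses on something with over 40 N, if the wrist force passes 120 N, or if a joint passes its speed limit or range.

## Working session

There is one attempt and no reset: what is moved stays moved. The work goes in short steps, Python scripts to look and compute and a tool call to move; the robot and the scene stay as the last step left them, time stands still between calls to the robot, and variables do not carry over. Pictures are saved under pics/ and viewed, and the job is handed in when it is done.

Besides the shell and the picture viewer there is one more tool, called after "Call:" as name(argument=value, ...) on one line, values as JSON. carry_out: Moves the arm, as the interface text tells. Its arguments: {"type":"object","properties":{"increments":{"type":"array"},"grip_force":{"type":"number"}},"required":["increments"]}

```bash
mkdir -p pics; cat > h.py <<'E'
import numpy as np, cv2
from cell import env
def grab(n,tag):
    o=env.get_obs(); im,d=env.read_camera(n)
    cv2.imwrite(f'pics/{tag}.png',im[:,:,::-1]); np.savez(f'{tag}.npz',im=im,d=d,tp=o['tool_pos'],tr=o['tool_rot'])
    return o,im,d
def cfw(n,o=None):
    c=env.get_calibration(n)
    if n!='wrist': return c,np.linalg.inv(np.array(c['camera_from_world']))
    from scipy.spatial.transform import Rotation as R
    T=np.eye(4);T[:3,:3]=R.from_euler('xyz',o['tool_rot'],degrees=True).as_matrix();T[:3,3]=o['tool_pos']
    return c,T@np.array(c['T_tool_cam'])
def rays(n,px,o=None):
    c,W=cfw(n,o); K=np.array(c['K']); px=np.asarray(px,float).reshape(-1,1,2)
    u=cv2.undistortPoints(px,K,np.array([c['k1'],0,0,0,0.])).reshape(-1,2)
    r=np.c_[u,np.ones(len(u))]@W[:3,:3].T
    return W[:3,3],r
def onz(n,px,z,o=None):
    p,r=rays(n,px,o); return p+r*((z-p[2])/r[:,2])[:,None]
E
python3 - <<'E'
from h import *
for n in('scene','top'):
    o,im,d=grab(n,n+'0')
    c,W=cfw(n);print(n,W[:3,3].round(3),c['k1'],np.array(c['K']).round(1).tolist())
print(env.get_obs())
E
```

```text
scene [ 0.07  -0.523  0.43 ] -0.00033563976222012707 [[395.7, 0.0, 278.2], [0.0, 395.7, 206.5], [0.0, 0.0, 1.0]]
top [0.382 0.062 1.243] 0.056326973433934995 [[538.4, 0.0, 287.9], [0.0, 538.4, 213.7], [0.0, 0.0, 1.0]]
{'time_s': 0.1, 'qpos': array([-68.86452088,  18.43485589,  -4.01614305,  83.16904614,
         1.29846405,  78.54073597,  -3.26011347]), 'joint_velocities': array([ 0.06594216, -0.06436815, -0.03753879, -0.11014193, -0.04021374,
       -0.09421295,  0.04054856]), 'effort': array([-1.62170741e-04, -4.92574060e+01, -4.05708086e-01, -3.13398457e+01,
       -6.40742504e-02,  3.95302288e-02,  9.93659546e-05]), 'tool_pos': array([0.22577167, 0.60933035, 0.40376029]), 'tool_rot': array([1.79991292e+02, 9.92086715e-02, 6.96752911e+01]), 'force': array([-0.69084308, -0.62763609, -0.21082274]), 'wrist_torque': array([ 0.00014293,  0.0264479 , -0.0107488 ]), 'grip_width': 0.0871424725128703}
```

View pics/scene0.png

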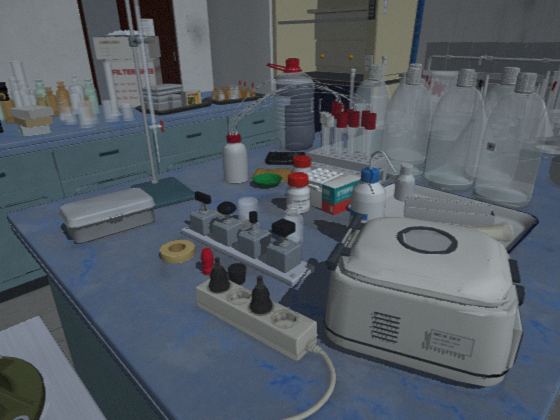

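View pics/top0.png

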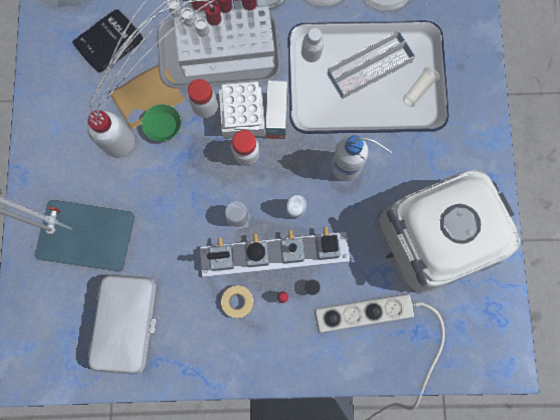

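The four knobs, left to right in the top view, are bar (218,256), dome (256,252), narrow (292,247) and square (328,243). I'll measure them next.

```bash
python3 - <<'E'
from h import *
f=np.load('top0.npz');im=f['im'];d=f['d']
m=(im.max(2)<45).astype(np.uint8)
m[:225]=0;m[280:]=0;m[:,:195]=0;m[:,355:]=0
n,l,s,c=cv2.connectedComponentsWithStats(m)
for i in range(1,n):
    if s[i,4]<25: continue
    z=np.median(d[l==i]); p=onz('top',[c[i]],0.104)
    print(c[i].round(1),s[i],z.round(4),(1.243-z).round(3),p.round(4))
    pts=np.argwhere(l==i)[:,::-1].astype(float)
    print('  rect',cv2.minAreaRect(onz('top',pts,0.104)[:,:2].astype(np.float32)))
v=im[225:285,190:360,::-1];v=cv2.resize(v,None,fx=4.7,fy=4.7,interpolation=cv2.INTER_CUBIC);cv2.imwrite('pics/topz.png',v)
f=np.load('scene0.npz');im=f['im'];v=im[180:290,170:320,::-1];v=cv2.resize(v,None,fx=5,fy=5,interpolation=cv2.INTER_CUBIC);cv2.imwrite('pics/scz.png',v)
E
```

```text
(no output)
```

View pics/topz.png

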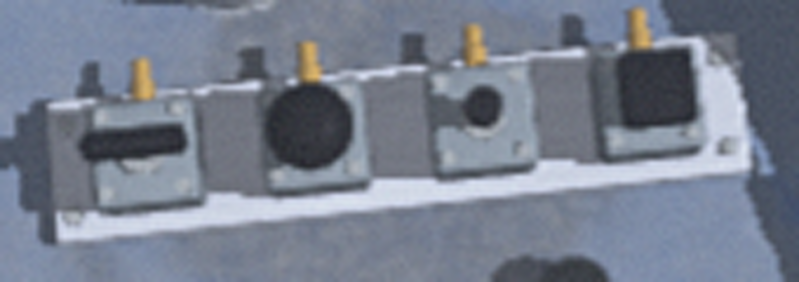

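View pics/scz.png

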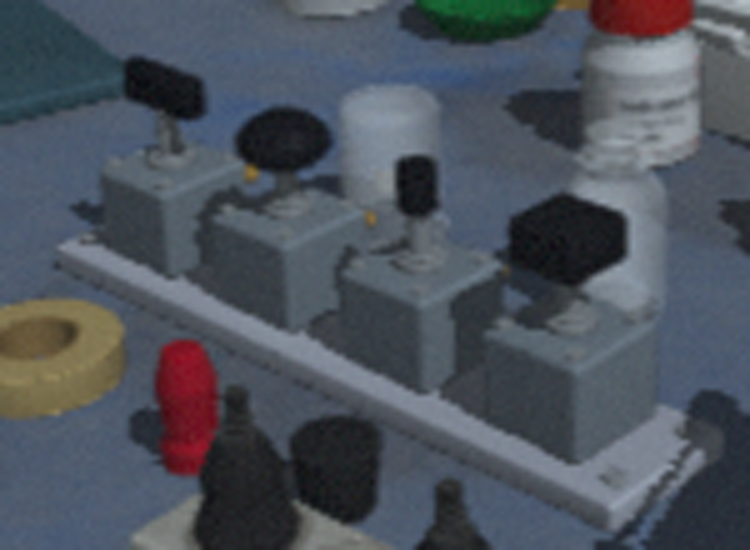

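```bash
python3 - <<'E'
from h import *
f=np.load('top0.npz');im=f['im'];d=f['d']
for x,y in((218,256),(256,252),(292,247),(328,243)): print(im[y,x],d[y,x], im[y,x+0])
for T in(50,65,80):
  g=im.max(2)
  m=(g<T).astype(np.uint8)
  m[:225]=0;m[278:]=0;m[:,:203]=0;m[:,345:]=0
  n,l,s,c=cv2.connectedComponentsWithStats(m)
  for i in range(1,n):
    if s[i,4]<25: continue
    z=d[l==i]; p=onz('top',[c[i]],0.105)
    pts=np.argwhere(l==i)[:,::-1].astype(float)
    P=onz('top',pts,0.105)[:,:2].astype(np.float32)
    print(T,c[i].round(1),s[i],np.median(z),p.round(4)[0],'rect',cv2.minAreaRect(P))
E
```

```text
[50 51 58] 1.1422572 [50 51 58]
[53 58 64] 1.1463453 [53 58 64]
[50 49 60] 1.1498821 [50 49 60]
[55 58 66] 1.1532485 [55 58 66]
65 [328.8 243.1] [322 236  16  16 170] 1.1504607 [ 0.5348 -0.0415  0.105 ] rect ((0.5340500473976135, -0.04278930276632309), (0.03193611651659012, 0.03219899535179138), 88.91283416748047)
65 [254.6 251.5] [247 243  17  18 210] 1.14924 [0.52   0.1167 0.105 ] rect ((0.5200480818748474, 0.1159018948674202), (0.03394496813416481, 0.036259885877370834), 89.31583404541016)
65 [292.1 247.5] [289 244   7   8  29] 1.1488984 [0.5269 0.037  0.105 ] rect ((0.5271824598312378, 0.03654629737138748), (0.011416933499276638, 0.014361090958118439), 62.250118255615234)
65 [217.8 255.1] [207 252  22   7  99] 1.1429857 [0.5141 0.1945 0.105 ] rect ((0.5138987302780151, 0.19507426023483276), (0.011164532043039799, 0.04453102499246597), 4.054215908050537)
80 [329.  243.4] [321 236  17  16 244] 1.1503949 [ 0.5343 -0.0418  0.105 ] rect ((0.5340684056282043, -0.0418127179145813), (0.03405999392271042, 0.03219952434301376), 88.9129409790039)
80 [255.1 251.5] [246 243  19  18 269] 1.149375 [0.52   0.1158 0.105 ] rect ((0.5200476050376892, 0.11590240895748138), (0.03818800300359726, 0.03629155084490776), 89.29496002197266)
80 [292.2 247.4] [289 244   7   8  47] 1.1488984 [0.5271 0.0368 0.105 ] rect ((0.5269841551780701, 0.03718438744544983), (0.012776216492056847, 0.014987017959356308), 88.77249908447266)
80 [217.7 255.1] [207 252  22   7 127] 1.1431429 [0.514  0.1948 0.105 ] rect ((0.5140658020973206, 0.1951763927936554), (0.012736952863633633, 0.04427768662571907), 0.048714399337768555)
```

Spacing comes out at 79 mm against the nominal 80, and the rail is turned about 4.9°. Next I move above the dome at safe height with the jaws shut and along the rail.

Call:
carry_out(increments=[[0.016,-0.027,0,1.5,1],[0.033,-0.055,0,3,1],[0.049,-0.082,0,4.5,1],[0.065,-0.11,0,6,1],[0.082,-0.137,0,7.5,1],[0.098,-0.164,0,9,1],[0.114,-0.192,0,10.5,1],[0.131,-0.219,0,12,1],[0.147,-0.247,0,13.5,1],[0.163,-0.274,0,15,1],[0.18,-0.301,0,16.5,1],[0.196,-0.329,0,18,1],[0.212,-0.356,0,19.5,1],[0.229,-0.384,0,21,1],[0.245,-0.411,0,22.5,1],[0.261,-0.438,0,24,1],[0.278,-0.466,0,25,1],[0.286,-0.48,0,25,1],[0.294,-0.493,0,25,1],[0.294,-0.493,0,25,1]], grip_force=20)

```text
time_s: 2.1
tool_pos: [0.5205, 0.1141, 0.4044]
tool_rot: [-180.0, 0.1, 94.4]
force: [-0.4, -0.6, 0.0]
grip_width: 0.0003
```

```bash
python3 - <<'E'
from h import *
o,im,d=grab('wrist','w1'); print(o['tool_pos'],o['tool_rot'],o['force'],o['grip_width'],o['time_s'])
E
```

```text
[0.52050978 0.11411865 0.40444046] [-1.79983005e+02  6.99417165e-02  9.44293472e+01] [-0.3605568 -0.589012   0.0171884] 0.00030293551474903794 2.1
```

View pics/w1.png

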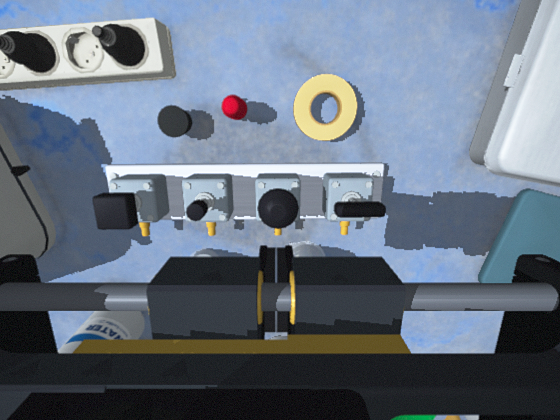

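The wrist view shows the dome at (278,208), narrow knob at (195,210), square at (115,211) and bar at (360,209). The fingers are shut. I'll cross-check the positions and heights.

```bash
python3 - <<'E'
from h import *
f=np.load('w1.npz');im=f['im'];d=f['d'];o={'tool_pos':f['tp'],'tool_rot':f['tr']}
c,W=cfw('wrist',o)
print(W[:3,3])
for name,(x0,x1,y0,y1) in dict(square=(88,140,185,235),narrow=(180,212,195,225),dome=(252,302,182,232),bar=(330,390,195,222)).items():
    ys,xs=np.mgrid[y0:y1,x0:x1];ys=ys.ravel();xs=xs.ravel()
    p,r=rays('wrist',np.c_[xs,ys],o); fwd=W[:3,2]; P=p+r*d[ys,xs][:,None]
    dark=im[ys,xs].max(1)<90
    k=dark&(P[:,2]>0.085)
    zt=np.percentile(P[k,2],90)
    t=k&(P[:,2]>zt-(0.004))
    Q=P[t]; rc=cv2.minAreaRect(Q[:,:2].astype(np.float32))
    print(name,k.sum(),'ztop',zt.round(4),P[k,2].max().round(4),'mean',Q.mean(0).round(4),'rect',np.round(rc[0],4),np.round(rc[1],4),round(rc[2],1), 'all',np.round(cv2.minAreaRect(P[k][:,:2].astype(np.float32))[0],4))
E
```

```text
[0.44302549 0.10820203 0.3837074 ]
square 1482 ztop 0.1041 0.3837 mean [ 0.5341 -0.0411  0.1052] rect [0.503  0.0275] [0.041  0.1969] 24.8 all [0.5032 0.0276]
narrow 319 ztop 0.1029 0.3837 mean [0.5282 0.0373 0.1032] rect [0.4903 0.0711] [0.0154 0.12  ] 48.3 all [0.4898 0.0705]
dome 1253 ztop 0.1026 0.3837 mean [0.5211 0.1156 0.1036] rect [0.492  0.1068] [0.0934 0.0295] 15.9 all [0.4953 0.1066]
bar 758 ztop 0.1041 0.3837 mean [0.5147 0.1946 0.104 ] rect [0.4919 0.1564] [0.1331 0.0337] 58.8 all [0.4919 0.1564]
```

Call:
carry_out(increments=[[0,0,-0.02,0,1],[0,0,-0.045,0,1],[0,0,-0.07,0,1],[0,0,-0.09,0,1],[0,0,-0.1,0,1],[0,0,-0.105,0,1],[0,0,-0.105,0,1],[0,0,-0.105,0,1]])

```text
time_s: 2.95
tool_pos: [0.5202, 0.1169, 0.3007]
tool_rot: [179.9, -0.0, 94.7]
force: [-0.3, 0.1, 1.1]
grip_width: 0.0002
```

Call:
carry_out(increments=[[0,0,-0.004,0,1],[0,0,-0.008,0,1],[0,0,-0.011,0,1],[0,0,-0.013,0,1],[0,0,-0.015,0,1],[0,0,-0.0165,0,1],[0,0,-0.018,0,1],[0,0,-0.018,0,1]])

```text
time_s: 3.75
tool_pos: [0.5198, 0.1165, 0.2817]
tool_rot: [-180.0, -0.0, 94.7]
force: [-1.3, -0.7, 1.8]
grip_width: 0.0008
```

Call:
carry_out(increments=[[0,0,-0.001,0,1],[0,0,-0.002,0,1],[0,0,-0.003,0,1],[0,0,-0.003,0,1]])

```text
time_s: 4.15
tool_pos: [0.5198, 0.1165, 0.2786]
tool_rot: [-180.0, 0.0, 94.7]
force: [-1.5, -0.6, 2.6]
grip_width: 0.0003
```

Call:
carry_out(increments=[[0,0,-0.001,0,1],[0,0,-0.0015,0,1],[0,0,-0.002,0,1],[0,0,-0.002,0,1]])

```text
time_s: 4.55
tool_pos: [0.5198, 0.1165, 0.2767]
tool_rot: [-180.0, -0.0, 94.7]
force: [-1.8, -0.1, 2.2]
grip_width: 0.0004
```

```bash
python3 - <<'E'
from h import *
grab('scene','s2')
f=np.load('s2.npz');im=f['im'];v=im[170:290,170:320,::-1];v=cv2.resize(v,None,fx=5,fy=5,interpolation=cv2.INTER_CUBIC);cv2.imwrite('pics/s2z.png',v)
E
```

```text
(no output)
```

View pics/s2z.png

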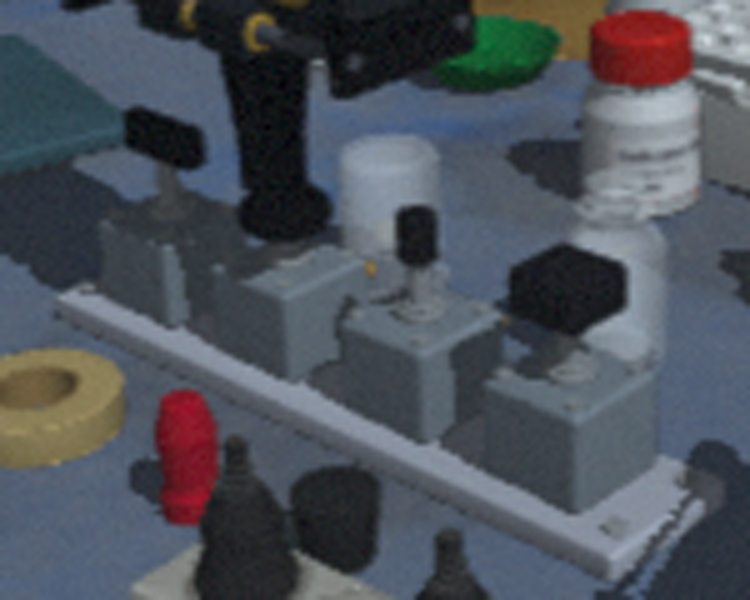

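In the zoom the dome (285,210) is pressed and has moved down. The force is still only sliding friction, so I continue.

Call:
carry_out(increments=[[0,0,-0.001,0,1],[0,0,-0.0015,0,1],[0,0,-0.0015,0,1]])

```text
time_s: 4.9
tool_pos: [0.5199, 0.1164, 0.2757]
tool_rot: [-180.0, -0.0, 94.7]
force: [-3.6, -1.1, 6.1]
grip_width: 0.0008
```

Call:
carry_out(increments=[[0,0,-0.001,0,1],[0,0,-0.001,0,1],[0,0,-0.001,0,1]])

```text
time_s: 5.2
tool_pos: [0.5199, 0.1164, 0.2749]
tool_rot: [180.0, -0.0, 94.7]
force: [-3.7, -0.9, 9.1]
grip_width: 0.0004
```

The force rose to 9 N at tip height 0.093, which is the end stop. I retreat and move over the square knob.

Call:
carry_out(increments=[[0,0,0.01,0,1],[0,0,0.03,0,1],[0,0,0.05,0,1],[0,0,0.06,0,1],[0.002,-0.018,0.06,0,1],[0.004,-0.044,0.06,0,1],[0.007,-0.079,0.06,0,1],[0.01,-0.114,0.06,0,1],[0.012,-0.14,0.06,0,1],[0.014,-0.154,0.06,0,1],[0.014,-0.158,0.06,0,1],[0.014,-0.158,0.06,0,1],[0.014,-0.158,0.06,0,1]])

```text
time_s: 6.5
tool_pos: [0.5338, -0.0402, 0.334]
tool_rot: [-180.0, -0.0, 94.8]
force: [0.4, 0.9, 0.3]
grip_width: 0.0004
```

```bash
cat >chk.py <<'E'
from h import *
import sys
t=sys.argv[1]
o,im,d=grab('wrist',t); print(o['tool_pos'],o['tool_rot'],o['force'],o['time_s'])
c,W=cfw('wrist',o)
g=(im.max(2)<70)&(d>0.15)&(d<0.34)
ys,xs=np.nonzero(g);p,r=rays('wrist',np.c_[xs,ys],o);P=p+r*d[ys,xs][:,None]
for n,(x,y,h) in dict(dome=(.5205,.116,.012),square=(.534,-.041,.012),narrow=(.528,.037,.007),bar=(.5145,.1947,.006)).items():
    k=(np.hypot(P[:,0]-x,P[:,1]-y)<h)&(P[:,2]<.125)
    w=(np.hypot(P[:,0]-x,P[:,1]-y)<.035)&(P[:,2]<.115)&(P[:,2]>.09)
    if k.sum()>5: print(n,k.sum(),'z med',np.median(P[k,2]).round(4),'p90',np.percentile(P[k,2],90).round(4),'rect',np.round(cv2.minAreaRect(P[w][:,:2].astype(np.float32))[:2],4).tolist())
E
python3 chk.py w2
```

```text
[ 0.53382517 -0.04016771  0.33404388] [-1.79985825e+02 -3.98579964e-02  9.47657521e+01] [0.43330423 0.91860342 0.3308224 ] 6.5
dome 737 z med 0.0926 p90 0.0937 rect [[0.5226, 0.1157], [0.0288, 0.0286]]
square 719 z med 0.1034 p90 0.1043 rect [[0.5343, -0.0434], [0.0314, 0.0331]]
narrow 262 z med 0.1023 p90 0.103 rect [[0.5291, 0.0356], [0.0175, 0.017]]
```

View pics/w2.png

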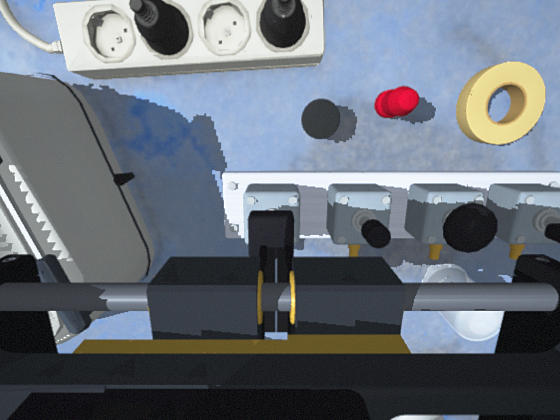

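The dome now sits at 0.0937, fully down. Before lowering near the white box on the right, I'll check the clearance to it.

```bash
python3 - <<'E'
from h import *
f=np.load('top0.npz');d=f['d']
ys,xs=np.mgrid[120:320,300:540];ys=ys.ravel();xs=xs.ravel()
p,r=rays('top',np.c_[xs,ys]);P=p+r*d[ys,xs][:,None]
for h in(.13,.155,.2,.23):
    for a,b in((.47,.6),(.42,.65)):
        k=(P[:,2]>h)&(P[:,0]>a)&(P[:,0]<b)&(d[ys,xs]>.3)
        print(h,a,b,k.sum(),'max y',P[k,1].max().round(3) if k.any() else None, P[k,2].max().round(3) if k.any() else None)
E
```

```text
0.13 0.47 0.6 6706 max y -0.163 0.163
0.13 0.42 0.65 9151 max y -0.163 0.163
0.155 0.47 0.6 1181 max y -0.212 0.163
0.155 0.42 0.65 1354 max y -0.212 0.163
0.2 0.47 0.6 0 max y None None
0.2 0.42 0.65 0 max y None None
0.23 0.47 0.6 0 max y None None
0.23 0.42 0.65 0 max y None None
```

Call:
carry_out(increments=[[0,-0.001,-0.015,0,1],[0,-0.001,-0.03,0,1],[0,-0.001,-0.04,0,1],[0,-0.001,-0.045,0,1],[0,-0.001,-0.0465,0,1],[0,-0.001,-0.048,0,1],[0,-0.001,-0.0495,0,1],[0,-0.001,-0.051,0,1],[0,-0.001,-0.0525,0,1],[0,-0.001,-0.054,0,1],[0,-0.001,-0.055,0,1],[0,-0.001,-0.056,0,1],[0,-0.001,-0.056,0,1]])

```text
time_s: 7.85
tool_pos: [0.534, -0.0425, 0.2781]
tool_rot: [180.0, 0.0, 94.7]
force: [-0.3, -0.6, -0.6]
grip_width: 0.0003
```

Call:
carry_out(increments=[[0,0,-0.001,0,1],[0,0,-0.002,0,1],[0,0,-0.002,0,1]])

```text
time_s: 8.15
tool_pos: [0.5341, -0.0425, 0.2766]
tool_rot: [179.9, -0.0, 94.7]
force: [-1.1, 0.6, 4.9]
grip_width: 0.0003
```

Call:
carry_out(increments=[[0,0,-0.001,0,1],[0,0,-0.001,0,1],[0,0,-0.001,0,1]])

```text
time_s: 8.45
tool_pos: [0.5341, -0.0425, 0.2759]
tool_rot: [179.9, -0.0, 94.7]
force: [-2.4, -0.5, 6.5]
grip_width: 0.0007
```

Call:
carry_out(increments=[[0,0,-0.001,0,1],[0,0,-0.001,0,1],[0,0,-0.001,0,1]])

```text
time_s: 8.75
tool_pos: [0.5341, -0.0425, 0.2751]
tool_rot: [179.9, -0.0, 94.7]
force: [-2.9, 0.0, 7.1]
grip_width: 0.0006
```

Square is at its stop at the same height, with 7 N and rising. I move over the narrow knob.

Call:
carry_out(increments=[[0,0,0.01,0,1],[0,0,0.03,0,1],[0,0,0.05,0,1],[0,0,0.06,0,1],[-0.001,0.01,0.06,0,1],[-0.002,0.03,0.06,0,1],[-0.004,0.055,0.06,0,1],[-0.006,0.073,0.06,0,1],[-0.006,0.079,0.06,0,1],[-0.006,0.079,0.06,0,1],[-0.006,0.079,0.06,0,1]])

```text
time_s: 9.85
tool_pos: [0.5278, 0.0357, 0.3339]
tool_rot: [-180.0, 0.0, 94.6]
force: [-1.2, 0.6, -0.1]
grip_width: 0.0004
```

```bash
python3 chk.py w3
```

```text
[0.52776859 0.03574672 0.33385208] [-1.79966943e+02  3.86822989e-02  9.46303300e+01] [-1.24069492  0.59801263 -0.14715   ] 9.85
dome 722 z med 0.0927 p90 0.0937 rect [[0.5222, 0.115], [0.0287, 0.0278]]
square 735 z med 0.0933 p90 0.094 rect [[0.5355, -0.0428], [0.0337, 0.0328]]
narrow 276 z med 0.1023 p90 0.103 rect [[0.5283, 0.0365], [0.0168, 0.0158]]
bar 238 z med 0.1032 p90 0.1043 rect [[0.5152, 0.1945], [0.0126, 0.0474]]
```

View pics/w3.png

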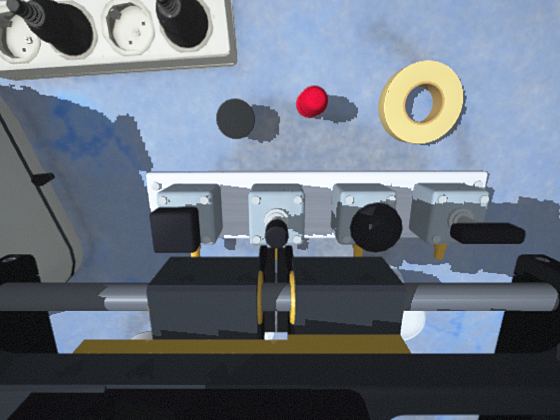

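Square (175,228) and dome (376,227) are both at about 0.094, so down. The bar (487,233) is up, and the fingers are centred on the narrow knob (277,233). I press it now.

Call:
carry_out(increments=[[0,0,-0.015,0,1],[0,0,-0.03,0,1],[0,0,-0.04,0,1],[0,0,-0.045,0,1],[0,0,-0.0465,0,1],[0,0,-0.048,0,1],[0,0,-0.0495,0,1],[0,0,-0.051,0,1],[0,0,-0.0525,0,1],[0,0,-0.054,0,1],[0,0,-0.056,0,1],[0,0,-0.057,0,1],[0,0,-0.058,0,1],[0,0,-0.058,0,1]])

```text
time_s: 11.3
tool_pos: [0.5281, 0.0365, 0.2765]
tool_rot: [179.9, 0.0, 94.7]
force: [0.6, -1.1, 6.4]
grip_width: 0.0005
```

Call:
carry_out(increments=[[0,0,-0.001,0,1],[0,0,-0.001,0,1],[0,0,-0.001,0,1]])

```text
time_s: 11.6
tool_pos: [0.5281, 0.0364, 0.2758]
tool_rot: [179.9, -0.0, 94.7]
force: [0.5, -0.5, 6.0]
grip_width: 0.0006
```

Call:
carry_out(increments=[[0,0,-0.001,0,1],[0,0,-0.001,0,1],[0,0,-0.001,0,1]])

```text
time_s: 11.9
tool_pos: [0.5282, 0.0364, 0.275]
tool_rot: [179.9, -0.0, 94.7]
force: [-0.2, -1.4, 7.9]
grip_width: 0.0005
```

Call:
carry_out(increments=[[0,0,0.01,0,1],[0,0,0.03,0,1],[0,0,0.06,0,1],[0,0,0.08,0,1],[0,0,0.09,0,1],[0,0,0.1,0,1],[0,0,0.1,0,1],[0,0,0.1,0,1],[0,0,0.1,0,1]])

```text
time_s: 12.8
tool_pos: [0.5275, 0.0366, 0.3731]
tool_rot: [-179.9, 0.0, 94.7]
force: [-0.0, -1.3, 0.5]
grip_width: 0.0005
```

```bash
python3 chk.py w4; python3 -c "
from h import *
grab('scene','s4')"
```

```text
[0.5274716  0.03657043 0.37314069] [-1.79883400e+02  1.40922850e-02  9.46764935e+01] [-0.00850416 -1.27463811  0.46415297] 12.8
dome 555 z med 0.0926 p90 0.0938 rect [[0.5223, 0.1155], [0.028, 0.0286]]
square 547 z med 0.0932 p90 0.0941 rect [[0.5354, -0.0428], [0.0334, 0.0331]]
narrow 188 z med 0.0932 p90 0.0941 rect [[0.529, 0.0366], [0.0173, 0.0152]]
bar 179 z med 0.1033 p90 0.1044 rect [[0.5153, 0.1947], [0.0126, 0.0473]]
```

View pics/s4.png

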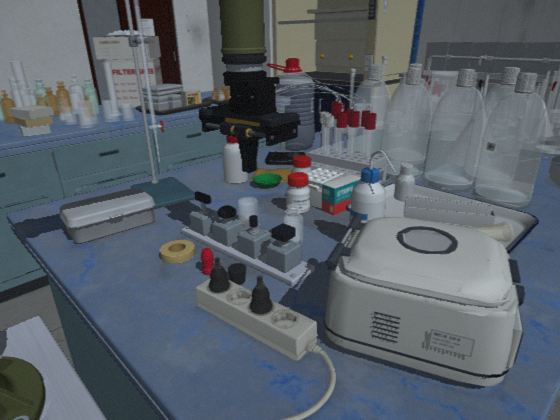

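The three knobs around (225-283, 220-235) are low and the bar at (203,197) is up. The other items stand as before and the arm is clear.

```bash
python3 -c "
from cell import env
print(env.sign_off())"
```

```text
the job is handed in; nothing more can be done
None
```

I pressed the dome, then the square, then the narrow knob down to their end stops with the closed fingertips, lifted the arm clear and signed off at about 13 s.

- **Force:** The highest vertical force I read was about 9 N, on the dome; the square read 7.1 N and the narrow knob 7.9 N. I read it only at the end of each move, so brief peaks in between would not show.
- **Knob heights:** In the last wrist-camera check the dome was at 0.0938 m, the square at 0.0941 m and the narrow knob at 0.0941 m. All three match the expected end stop of about 0.094 m. The bar was at 0.1044 m, the same as before, so it is still up.
- **Bystanders:** They looked unmoved in the scene picture; I checked this by eye only.
- **Small disagreement:** Positions from the top and wrist cameras differed by 1–2 mm, which is within the stated calibration error. No check failed.

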